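Refit the deck plate of the key-cutting machine

TASK

Swing the clear hood of the key-cutting machine up and over until its spring holds it fully open, then refit the loose aluminium deck plate: tilt its tongue in under the overhanging lip of the pocket and lower the other end until the plate lies flat and flush in the pocket. Let go, leave the hood open, and do not push the other things on the counter about.

Things in the scene. Friction and masses are not known exactly. Their poses are not given: they have to be found in the camera images.
- machine: Bench key-cutting machine, grey, fixed, upright. Origin on the counter surface under its pocket's centre; x along the pocket away from the lip (roughly away from the robot), y towards the motor housing, z up. In its frame (mm): deck x -100..120, y -85..115, top z 45; motor housing y 120..240, 85 high; hinge posts to z 95 at y 108..128; 48 mm cutter wheel at x 95, y 70..120, top z 96.
- pocket (a point): Centre of the floor of the rectangular pocket sunk 8 mm into the deck; axes as the machine's; 37 mm above the counter. The pocket is 124 mm long in x (-62..62 from here) and 81 mm wide in y (-40.5..40.5), with vertical walls on all four sides.
- lip_edge (a point): Middle of the lower free edge of the dark steel lip, axes as the machine's; 49 mm from the pocket's centre towards -x, 13 mm above its floor. The lip is 100 mm wide in y, 7 mm thick, and reaches from here towards -x, so that the last 13 mm of the pocket (its -x end) lie under it.
- hood_hinge (a point): Middle of the hood's hinge axis, at machine (10, 115, 95) mm; the axis runs along the machine's x.
- hood_handle (a point): Middle of the hood's handle: black round bar, 12 mm diameter, 110 mm long, along the machine's x, its centre 30 mm off the hood's 40 mm high front panel, two stand-offs 100 mm apart. Shut, it is 220 mm from the hinge towards machine -y and 16 mm below it; it swings about the hinge up and over towards +y. The bar can turn between the fingers.
- hood (a joint): Angle (rad) of the clear acrylic hood with grey rims, 170 x 190 mm, over the pocket when shut: 0 shut, 2.1 fully open at its stop, leaning back over the motor housing. Spring and weight pull it shut below about 1.35 (about 1.5 N at the handle) and push it open, damped, above that; let go past about 1.6 it opens fully by itself.
- plate_rib (a point): Centre of the grip rib of the loose aluminium deck plate (about 0.24 kg), axes as the plate's: x from tongue to other end, y across, z up. Rib 50 mm long in x, 14 wide, 30 high, on top of a slab 100 x 76 x 8 mm; this point is 23 mm above the plate's underside. At first the plate lies flat on the counter. Seated, this point is at machine (10, 0, 60) mm, slab flush with the deck.
- plate_tongue (a point): Middle of the lower edge of the free end of the plate's tongue, axes as the plate's: 70 mm towards plate -x and 23 mm below the rib's centre. The tongue, 20 mm long in x, 66 wide, 5 thick, is flush with the slab's underside at its -x end; plate with tongue 120 mm long (4 mm play in the pocket's length, 5 mm in its width).
- cylinder: Bystander: brass lock cylinder, 70 mm long, 35 mm high; origin at the centre of its underside.
- window_key: Bystander: flat silver window key, 80 mm long, 6 mm thick; origin on its underside.
- spindle: Bystander: black handle spindle, 117 mm long, 14 mm high; origin on its underside.
- packer: Bystander: white plastic forked hinge packer, 120 x 28 x 5 mm; origin on its underside.
- bead: Bystander: clear acrylic glazing bead sample, 150 mm long across, 18 mm high; origin on its underside.
- driver: Bystander: screwdriver with a black handle; origin on its underside.
Mind the look-alikes: they are no part of the job. Of the things like the part that bears plate_rib, leave any that is green or turquoise; of the rest the smaller one is meant.

How it is judged:
By the outcome, as a careful person would: the job done as asked, in the order asked, and still so for the second after the job is handed in, with the robot touching nothing.
It also fails if it takes over 64 s, if anything falls off the work surface, if the arm or the gripper's body presses on something with over 40 N, if the wrist force passes 120 N, or if a joint passes its speed limit or range.

ROBOT

A 7-joint arm with a two-finger parallel gripper is mounted at the origin on the work surface. World frame = base frame: x ahead of the robot, y to its left, z up, the work surface at z = 0. Lengths are in m, angles in rad, forces in N, time in s.
With the tool pointing down it reaches from about 0.4 to 0.85 m from the base axis. Payload 10.4 kg.
Tool frame: the origin (TCP) lies at the very end of the fingers, on their centre line; the grasp point (between the pads) lies 19 mm behind it; x points along the fingers, z is the direction in which the jaws open and shut, and the axes are right-handed (so a half turn about x gives the same grasp; the last joint's range is limited). The gripper opens to 85 mm and grips with 20 to 120 N. Pads are 22 mm wide; open, the fingers measure 114 mm over their backs; the gripper's body (76 mm by 85 mm) begins 54 mm behind the grasp point. The pads swing forward as they close: fully open they stand 13 mm farther back than shut.
Start: joints at [-1.242, 0.332, -0.065, 1.46, 0.022, 1.35, -0.088], TCP at [0.215, 0.587, 0.231] pointing down, gripper open.
Joint ranges: [-2.6, 2.6], [-0.5, 2.12], [-1.47, 1.34], [0.16, 2.42], [-1.27, 4.41], [0.06, 2.06], [-2.6, 2.6]. Speed limits (rad/s): [2.22, 2.22, 2.79, 2.79, 3.14, 3.14, 3.14].

INTERFACE

Orientations are given as a unit quaternion [x, y, z, w].
In Python, from workcell import readout, camera, manip gives the robot as it stands.
- The arm moves only by the shell command python3 -m inch 'ROWS' [FORCE]. ROWS is JSON, a list of rows, each a list of 3 entries, a list of its own where there are three numbers: the turn, a rotation vector about the tool's x, y, z in degrees, then the shift along the tool's x, y, z in mm, then the closure, from 0 (fully open) to 1 (shut). In form: [[[wx, wy, wz], [dx, dy, dz], hand], ...]. A call has 1 to 10 rows; each row is the pose to reach, as a shift and turn from the pose measured when the call began, along the tool's axes at that moment; what a row does not reach only later rows make up. A row lasts 1/8 s, in which the tool goes at most 62.5 mm and 10.7 degrees, less where a joint would pass 70% of its speed; a pose out of reach is approached as far as the arm can. A call with a gripper value outside its range is refused whole. The fingers move at their own pace and stop on an object; FORCE is the grip in N (left out, the last holds). Time passes only in rows, so rows that repeat a pose let the fingers close. It gives the time, the measured TCP pose, the force and the opening at its end, in the units of the state.
- readout.get_obs(): the state, without advancing time (a new reading comes with each control period).
- camera(name): name is "side" or "top" or "wrist"; returns a dict with "pixels" (420x560x3 uint8, red, green, blue), "range_z" (420x560 float32, m along the optical axis (not along the pixel's ray), 0 where there is no reading), "intrinsics" (3x3 intrinsics, pixels), "extrinsics" (4x4, takes a point from world to camera coordinates); the wrist camera has in their place "T_tool_cam" (4x4, takes a point from camera to tool coordinates, whose origin is the TCP and whose axes are the tool frame's). Camera axes: x right, y down, z forward; pixel columns grow to the right and rows downward; lengths in m; the calibration is good to about 2 mm. A picture is of the moment at which its call begins: read the wrist's pose just before it.
- manip.hand_in(): hands the job in, once; it reports no verdict.
The state is a dict: "clock": time; "joint_pos": joint angles; "joint_velocities": joint speeds; "tau": joint torques, N m; "position": TCP position; "ee_rot": TCP orientation; "ft_force": force on the tool from outside, world axes, zero at the start; "torque": the same for the moment, N m; "grip_width": opening from 0.0 (shut) to 1.0 (fully open).
Only numpy, scipy, OpenCV 4.12 (cv2) and the standard library are available. Lean on these libraries where they do the work, as an engineer would, in place of code of your own. Each camera call takes 0.05 s, during which the arm holds its last target.

## Working session

There is one attempt and no reset: what is moved stays moved. The work goes in short steps, Python scripts to look and compute and a shell command to move; the robot and the scene stay as the last step left them, time stands still between calls to the robot, and variables do not carry over. Pictures are saved under pics/ and viewed, and the job is handed in when it is done.

```bash
ls; mkdir -p pics
cat > h.py <<'E'
import numpy as np, cv2
from workcell import readout, camera, manip
from scipy.spatial.transform import Rotation as R
def snap(n,f):
    o=readout.get_obs(); c=camera(n); cv2.imwrite(f'pics/{f}.png',c['pixels'][:,:,::-1]); np.savez(f'pics/{f}.npz',**{k:v for k,v in c.items() if v is not None},pos=o['position'],rot=o['ee_rot'])
    return c
def pt(f,u,v,z=None):
    d=np.load(f'pics/{f}.npz'); K=d['intrinsics']
    if z is None:
        p=d['range_z'][int(v)-1:int(v)+2,int(u)-1:int(u)+2]; p=p[p>0]; zz=np.median(p) if p.size else np.nan
    ray=np.array([(u-K[0,2])/K[0,0],(v-K[1,2])/K[1,1],1])
    if 'extrinsics' in d: T=np.linalg.inv(d['extrinsics'])
    else:
        W=np.eye(4);W[:3,:3]=R.from_quat(d['rot']).as_matrix();W[:3,3]=d['pos'];T=W@d['T_tool_cam']
    if z is None: return T[:3,:3]@(ray*zz)+T[:3,3]
    dr=T[:3,:3]@ray; s=(z-T[2,3])/dr[2]; return T[:3,3]+s*dr
def tool(p=None):
    o=readout.get_obs(); return np.array(o['position']),R.from_quat(o['ee_rot'])
E
python3 - <<'E'
from h import *
o=readout.get_obs();print(o)
print(R.from_quat(o['ee_rot']).as_matrix().round(3))
for n in('top','side','wrist'): snap(n,n+'0')
E
```

```text
pics
{'clock': 0.0, 'joint_pos': array([-1.24158808,  0.33284105, -0.06466595,  1.46092906,  0.02158668,
        1.34991711, -0.08852272]), 'joint_velocities': array([ 8.67135209e-04,  1.71752069e-03,  4.98855056e-04, -6.25372602e-05,
       -1.15570952e-03, -1.05203346e-03,  5.32646428e-04]), 'tau': array([-8.45791928e-04, -6.25468969e+01,  4.82579134e-02, -3.91575301e+01,
        1.61053083e-02,  1.02362124e-02, -1.89304478e-05]), 'position': array([0.21526342, 0.58635984, 0.23054095]), 'ee_rot': array([-0.40507597,  0.5801833 ,  0.40447266,  0.57939854]), 'ft_force': array([-0.04885416,  0.28983121, -0.31714112]), 'torque': array([ 0.00135251, -0.03025425, -0.02352113]), 'grip_width': 0.9976966784481648}
[[-0.    -0.939  0.345]
 [-0.001  0.345  0.939]
 [-1.    -0.    -0.001]]
```

View pics/top0.png

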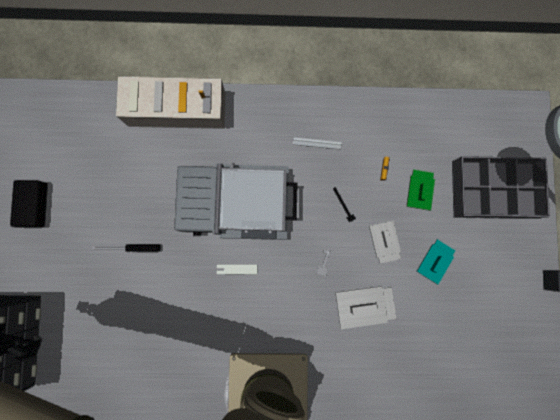

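View pics/side0.png

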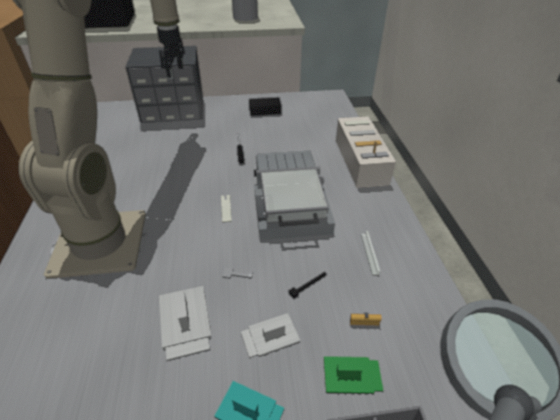

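View pics/wrist0.png

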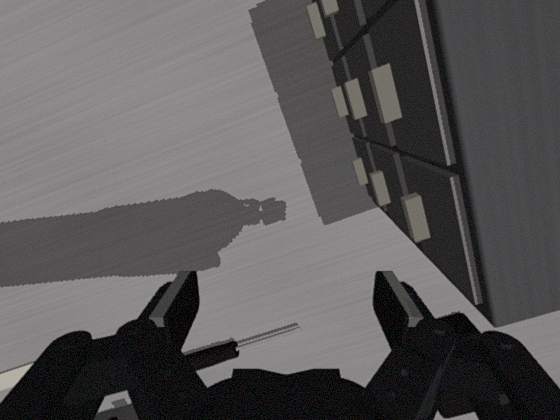

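Plate look-alikes in the top view are green (421,190), turquoise (436,262), large white (365,307) and small white (385,242). The small white one fits: it is neither green nor turquoise, and it is the smaller of the other two. I'll enlarge to confirm it.

Run:
```python
from h import *
im=cv2.imread('pics/top0.png')
a=cv2.resize(im[215:335,325:465],None,fx=5.5,fy=5,interpolation=cv2.INTER_CUBIC)
a=cv2.resize(im[210:340,325:465],None,fx=4.5,fy=4.5,interpolation=cv2.INTER_CUBIC);cv2.imwrite('pics/cropA.png',a)
b=cv2.resize(im[150:250,165:315],None,fx=5,fy=5,interpolation=cv2.INTER_CUBIC);cv2.imwrite('pics/cropB.png',b)
d=np.load('pics/top0.npz');print(d['intrinsics'],np.linalg.inv(d['extrinsics']).round(3))
for u,v in [(375,227),(393,224),(400,258),(380,262),(384,243),(290,200),(295,200),(230,160),(250,230),(250,200),(200,200),(440,300)]: print(u,v,pt('top0',u,v).round(4))
```

```text
[[410.83880236   0.         286.43354535]
 [  0.         410.83880236 212.30577052]
 [  0.           0.           1.        ]] [[ 0.012 -0.995  0.098  0.414]
 [-1.    -0.015 -0.028 -0.013]
 [ 0.029 -0.098 -0.995  1.263]
 [ 0.     0.     0.     1.   ]]
375 227 [ 0.4968 -0.3218  0.0079]
393 224 [ 0.507  -0.3782  0.0063]
400 258 [ 0.4027 -0.3993  0.0037]
380 262 [ 0.3898 -0.3377  0.0018]
384 243 [ 0.4479 -0.3478  0.0129]
290 200 [ 0.578  -0.0592 -0.0028]
295 200 [ 0.5673 -0.0707  0.0815]
230 160 [7.003e-01 1.294e-01 4.000e-04]
250 230 [0.4786 0.058  0.0792]
250 200 [0.5632 0.0587 0.0976]
200 200 [0.5625 0.2028 0.0853]
440 300 [ 2.764e-01 -5.217e-01  5.000e-04]
```

View pics/cropA.png

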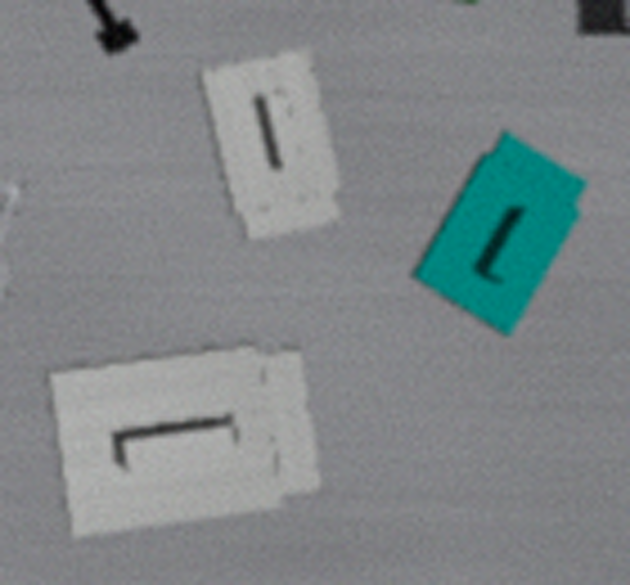

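View pics/cropB.png

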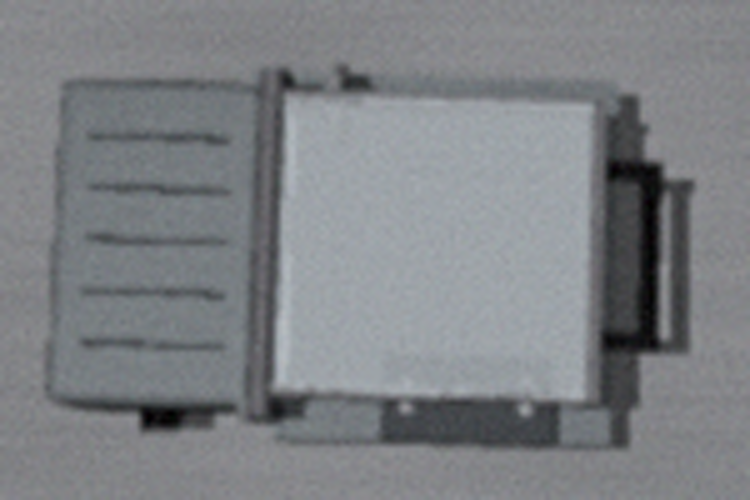

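The small white plate at (385,242) has its tongue at the lower end, facing world -x. The hood is shut, and its black bar runs from (295,184) to (295,219). Next I'll get the machine pose and fit the plate.

Run:
```python
from h import *
c=lambda x,y:(165+x/5-.4,150+y/5-.4)
for n,x,y,z in [('bar far',650,165,.079),('bar near',648,345,.079),('housing TL',66,84,.085),('housing BL',50,402,.085),('deck farR',637,97,.045),('deck nearR',627,443,.045),('deck nearL',283,438,.045),('lipL',382,440,.057),('lipR',557,440,.057),('hoodTR',603,97,.095),('hoodBR',597,400,.095),('hoodTL',285,92,.095),('hoodBL',272,395,.095)]:
    print(n,pt('top0',*c(x,y),z).round(4))
c=lambda x,y:(325+x/4.5-.4,210+y/4.5-.4)
for n,x,y,z in [('farL',203,72,.008),('farR',310,52,.008),('slabBR',340,215,.008),('slabBL',235,190,.008),('tongL',248,240,.005),('tongR',338,218,.005),('ribshade top',260,97,.03),('rs bot',278,168,.03)]:
    print(n,pt('top0',*c(x,y),z).round(4))
```

```text
bar far [ 0.6188 -0.0691  0.079 ]
bar near [ 0.5133 -0.069   0.079 ]
housing TL [0.6595 0.2698 0.085 ]
housing BL [0.4754 0.272  0.085 ]
deck farR [ 0.666  -0.0625  0.045 ]
deck nearR [ 0.4577 -0.0587  0.045 ]
deck nearL [0.458  0.1444 0.045 ]
lipL [0.4572 0.0851 0.057 ]
lipR [ 0.4585 -0.0172  0.057 ]
hoodTR [ 0.6553 -0.0408  0.095 ]
hoodBR [ 0.4801 -0.0395  0.095 ]
hoodTL [0.655  0.1422 0.095 ]
hoodBL [0.4805 0.1448 0.095 ]
farL [ 0.5009 -0.3054  0.008 ]
farR [ 0.5157 -0.3794  0.008 ]
slabBR [ 0.4047 -0.3984  0.008 ]
slabBL [ 0.4208 -0.3266  0.008 ]
tongL [ 0.387 -0.336  0.005]
tongR [ 0.4026 -0.398   0.005 ]
ribshade top [ 0.4831 -0.3387  0.03  ]
rs bot [ 0.4357 -0.3503  0.03  ]
```

```bash
cat >> h.py <<'E'
def rel(p,Rm):
    """target world pos (m) and rotation matrix -> turn(deg), shift(mm) in the current tool frame"""
    q,r=tool(); t=(r.inv()*R.from_matrix(Rm)).as_rotvec(degrees=True)
    print('turn',t.round(2),'shift',(r.inv().apply(np.array(p)-q)*1000).round(1))
def down(yaw):
    """tool down, jaw axis z = world y turned by yaw(deg)"""
    a=np.radians(yaw); z=np.array([-np.sin(a),np.cos(a),0]); x=np.array([0,0,-1.]); return np.stack([x,np.cross(z,x),z],1)
E
python3 - <<'E'
from h import *
d=np.load('pics/wrist0.npz');print(d['T_tool_cam'].round(3),d['intrinsics'])
rel([.5,-.06,.34],down(-.5))
E
```

```text
[[ 0.    -0.316  0.949 -0.141]
 [-0.    -0.949 -0.316  0.081]
 [ 1.    -0.    -0.    -0.   ]
 [ 0.     0.     0.     1.   ]] [[304.7348606    0.         285.69883605]
 [  0.         304.7348606  212.20399913]
 [  0.           0.           1.        ]]
turn [-1.966e+01 -6.000e-02 -1.000e-02] shift [-108.7 -490.1 -508.9]
```

```bash
python3 -m inch '[[[0,0,0],[-100,-60,-60],0.72],[[-5,0,0],[-109,-120,-120],0.72],[[-10,0,0],[-109,-180,-180],0.72],[[-15,0,0],[-109,-240,-245],0.72],[[-20,0,0],[-109,-300,-308],0.72],[[-20,0,0],[-109,-360,-371],0.72],[[-20,0,0],[-109,-420,-434],0.72],[[-20,0,0],[-109,-490,-509],0.72],[[-20,0,0],[-109,-490,-509],0.72],[[-20,0,0],[-109,-490,-509],0.72]]' 40; python3 -m inch '[[[0,0,0],[0,0,0],0.72]]'
python3 - <<'E'
from h import *
rel([.5,-.06,.34],down(-.5))
E
```

```text
clock: 1.4
position: [0.4561, 0.0404, 0.3382]
ee_rot: [-0.5, 0.501, 0.499, 0.501]
ft_force: [0.8, 0.3, -0.4]
grip_width: 0.282
clock: 1.52
position: [0.457, 0.0357, 0.3384]
ee_rot: [-0.498, 0.503, 0.497, 0.503]
ft_force: [-0.3, 0.7, -0.3]
grip_width: 0.28
turn [-0.1  -0.05  0.03] shift [ -1.5 -44.  -95.2]
```

```bash
python3 -c "
from h import *
snap('wrist','w1')"
```

```text
(no output)
```

View pics/w1.png

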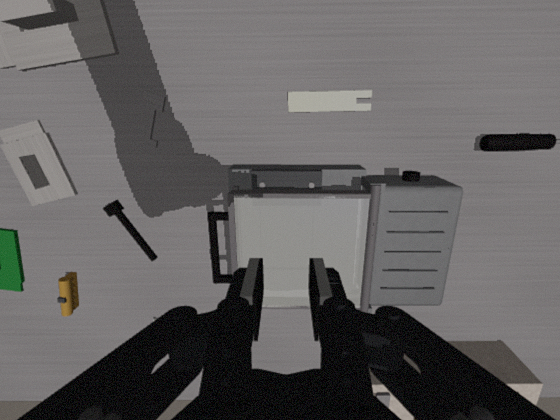

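Wrist view: the handle bar runs vertically at column 214, rows 211–282. The hood panel's rim is at column 231 and the lip edge along row 165.

Run:
```python
from h import *
im=cv2.imread('pics/w1.png')
cv2.imwrite('pics/w1c.png',cv2.resize(im[150:320,190:380],None,fx=4,fy=3.5,interpolation=cv2.INTER_CUBIC))
for u,v,z in [(213,211,.079),(212,282,.079),(210,245,.085),(213,245,None),(211,245,None),(215,245,None),(231,245,None),(233,245,None),(462,187,.085),(441,304,.085)]: print(u,v,pt('w1',u,v,z).round(4))
```

```text
213 211 [ 0.5072 -0.0661  0.079 ]
212 282 [ 0.6193 -0.0773  0.079 ]
210 245 [ 0.5559 -0.0732  0.085 ]
213 245 [ 0.5571 -0.0697  0.0823]
211 245 [ 0.5575 -0.0728  0.0815]
215 245 [ 0.5576 -0.067   0.0815]
231 245 [ 0.5501 -0.0408  0.0982]
233 245 [ 0.5503 -0.0381  0.098 ]
462 187 [0.4751 0.2689 0.085 ]
441 304 [0.6571 0.2685 0.085 ]
```

View pics/w1c.png

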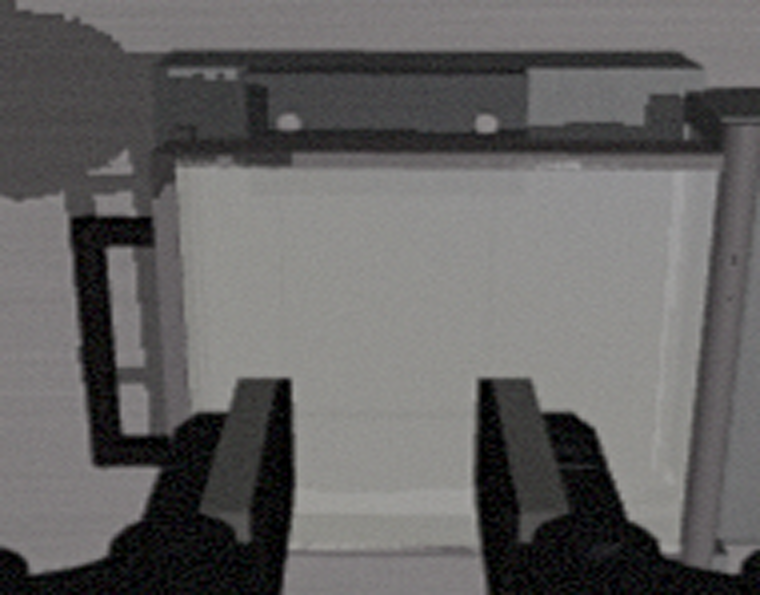

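Run:
```python
from h import *
c=lambda x,y:(190+x/4-.4,150+y/3.5-.4)
for n,x,y,z in [('bar -x end',90,217,.079),('bar mid',97,340,.079),('bar +x end',108,466,.079),('lip-x edge L',243,70,.057),('lip R',527,70,.057),('lip +x edge L',250,130,.0569),('deck L',163,62,.045),('deck R',690,62,.045),('post',686,97,.095)]:
    print(n,pt('w1',*c(x,y),z).round(4))
from h import *
for T in ([.567,-.071,.16],[.567,-.071,.06]): rel(T,down(-.5))
```

```text
bar -x end [ 0.5081 -0.0674  0.079 ]
bar mid [ 0.5614 -0.0696  0.079 ]
bar +x end [ 0.6206 -0.0705  0.079 ]
lip-x edge L [ 0.4541 -0.0143  0.057 ]
lip R [0.4551 0.0848 0.057 ]
lip +x edge L [ 0.4787 -0.013   0.0569]
deck L [ 0.4527 -0.0443  0.045 ]
deck R [0.4547 0.1445 0.045 ]
post [0.4585 0.1316 0.095 ]
turn [ 0.1  -0.03 -0.01] shift [ 178.2 -111.4 -108.4]
turn [ 0.1  -0.03 -0.01] shift [ 278.2 -111.4 -108.4]
```

```bash
python3 -m inch '[[[0,0,0],[20,-50,-50],0.72],[[0,0,0],[70,-90,-90],0.72],[[0,0,0],[120,-109,-108],0.72],[[0,0,0],[165,-109,-108],0.72],[[0,0,0],[178,-109,-108],0.72],[[0,0,0],[178,-109,-108],0.72],[[0,0,0],[178,-109,-108],0.72]]'
python3 - <<'E'
from h import *
rel([.565,-.0705,.06],down(-.8))
snap('wrist','w2')
for u in range(150,300,4): print(u,pt('w2',u,215).round(3),end=';')
E
```

```text
clock: 2.45
position: [0.5657, -0.0696, 0.1628]
ee_rot: [-0.499, 0.5, 0.498, 0.502]
ft_force: [-0.4, 0.1, 0.8]
grip_width: 0.281
turn [0.48 0.03 0.2 ] shift [102.8   1.1  -0.9]
150 [ 0.587 -0.21   0.008];154 [ 0.588 -0.207  0.004];158 [ 0.59  -0.205 -0.001];162 [ 0.59  -0.201 -0.001];166 [ 0.59  -0.197 -0.001];170 [ 0.59  -0.193 -0.001];174 [ 0.59  -0.188 -0.001];178 [ 0.59  -0.184 -0.001];182 [ 0.59  -0.18  -0.001];186 [ 0.59  -0.176 -0.001];190 [ 0.59  -0.172 -0.002];194 [ 0.59  -0.167 -0.001];198 [ 0.59  -0.163 -0.001];202 [ 0.59  -0.159 -0.001];206 [ 0.59  -0.154 -0.001];210 [ 0.59  -0.15  -0.001];214 [ 0.59  -0.146 -0.001];218 [ 0.59  -0.142 -0.002];222 [ 0.59  -0.138 -0.001];226 [ 0.59  -0.133 -0.001];230 [ 0.59  -0.129 -0.001];234 [ 0.59  -0.125 -0.001];238 [ 0.59  -0.121 -0.001];242 [ 0.59  -0.116 -0.001];246 [ 0.59  -0.112 -0.001];250 [ 0.59  -0.108 -0.001];254 [ 0.59  -0.104 -0.001];258 [ 0.59  -0.099 -0.001];262 [ 0.59  -0.095 -0.001];266 [ 0.59  -0.091 -0.001];270 [ 0.591 -0.087 -0.002];274 [ 0.591 -0.082 -0.002];278 [ 0.563 -0.076  0.078];282 [ 0.562 -0.073  0.082];286 [ 0.562 -0.07   0.082];290 [ 0.562 -0.067  0.08 ];294 [ 0.591 -0.061 -0.001];298 [ 0.591 -0.057 -0.001];
```

View pics/w2.png

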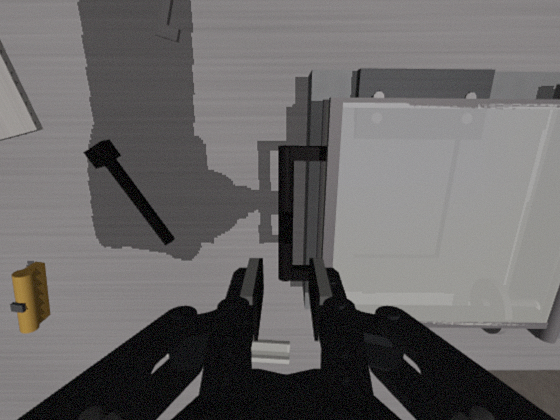

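Bar (columns 278–293) sits centred between the fingers. I'll descend and grip.

```bash
python3 -m inch '[[[0,0,0],[40,1,-1],0.72],[[0.4,0,0],[75,1,-1],0.72],[[0.4,0,0],[95,1,-1],0.72],[[0.4,0,0],[102,1,-1],0.72],[[0.4,0,0],[102,1,-1],0.72]]'
python3 -c "
from h import *
snap('wrist','w3')"
```

```text
clock: 3.12
position: [0.5657, -0.0707, 0.0615]
ee_rot: [-0.498, 0.502, 0.496, 0.504]
ft_force: [0.3, 0.2, 0.5]
grip_width: 0.281
```

View pics/w3.png

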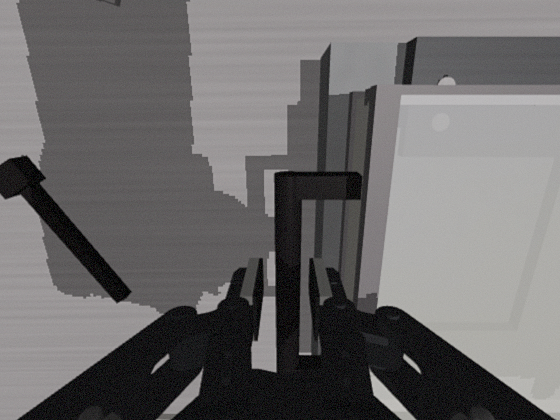

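The bar is between the pads with no contact. Now I'll close.

```bash
python3 -m inch '[[[0,0,0],[0,0,0],1],[[0,0,0],[0,0,0],1],[[0,0,0],[0,0,0],1],[[0,0,0],[0,0,0],1]]' 40
python3 - <<'E'
from h import *
p,r=tool(); print(r.as_matrix().round(3))
g=p+r.apply([-.019,0,0]); print(g)
# arc about hinge: bar relative to hinge (y,z)=(-.220,-.016)
h=g[1:]-np.array([-.220,-.016])
for th in np.arange(.1,1.85,.1):
    v=np.array([-.220,-.016]);c,s=np.cos(th),np.sin(th)
    # -y -> +z : rotation (y,z): y'=c y + s z ; z' = -s y + c z
    n=np.array([c*v[0]+s*v[1],-s*v[0]+c*v[1]])+h
    d=r.inv().apply(np.array([g[0]]+list(n))-g)*1000
    print(round(th,2),d.round(1))
E
```

```text
clock: 3.68
position: [0.5663, -0.07, 0.0621]
ee_rot: [-0.498, 0.501, 0.496, 0.505]
ft_force: [1.2, 4.6, 0.0]
grip_width: 0.126
[[ 0.006 -1.     0.012]
 [ 0.002  0.012  1.   ]
 [-1.    -0.006  0.002]]
[ 0.5661929  -0.07001197  0.08110305]
0.1 [-22.   -0.1  -0.5]
0.2 [-44.   -0.2   1.3]
0.3 [-65.7  -0.3   5.2]
0.4 [-86.9  -0.4  11.3]
0.5 [-107.4   -0.4   19.4]
0.6 [-127.    -0.4   29.6]
0.7 [-145.4   -0.4   41.7]
0.8 [-162.6   -0.3   55.5]
0.9 [-178.3   -0.2   71. ]
1.0 [-1.923e+02 -1.000e-01  8.800e+01]
1.1 [-2.046e+02  1.000e-01  1.063e+02]
1.2 [-2.151e+02  2.000e-01  1.257e+02]
1.3 [-223.5    0.4  146.1]
1.4 [-229.8    0.7  167.2]
1.5 [-234.     0.9  188.8]
1.6 [-236.1    1.1  210.8]
1.7 [-235.9    1.4  232.8]
1.8 [-233.5    1.7  254.8]
```

```bash
python3 -m inch '[[[0,0,0],[-11,0,0],1],[[0,0,0],[-22,0,0],1],[[0,0,0],[-44,0,1],1],[[0,0,0],[-66,0,5],1],[[0,0,0],[-87,0,11],1],[[0,0,0],[-107,0,19],1],[[0,0,0],[-127,0,30],1],[[0,0,0],[-145,0,42],1],[[0,0,0],[-163,0,55],1],[[0,0,0],[-163,0,55],1]]'
python3 - <<'E'
from h import *
p,r=tool(); g0=np.array([0.5661929,-0.07001197,0.08110305]); h=g0[1:]-np.array([-.220,-.016])
g=p+r.apply([-.019,0,0]);w=g[1:]-h;print(g,np.linalg.norm(w),np.degrees(np.arctan2(w[1],-w[0]))+4.16)
for th in np.arange(.8,1.95,.1):
    v=np.array([-.220,-.016]);c,s=np.cos(th),np.sin(th)
    n=np.array([c*v[0]+s*v[1],-s*v[0]+c*v[1]])+h
    print(round(th,2),(r.inv().apply(np.array([g0[0]]+list(n))-g)*1000).round(1))
E
```

```text
clock: 4.92
position: [0.567, -0.0176, 0.228]
ee_rot: [-0.499, 0.501, 0.494, 0.506]
ft_force: [2.6, -7.2, 2.6]
grip_width: 0.12
[ 0.56677117 -0.01761148  0.24698768] 0.2248443878179961 45.966340241640054
0.8 [3.2 0.6 2.8]
0.9 [-12.5   0.7  18.3]
1.0 [-26.6   0.8  35.2]
1.1 [-39.    0.9  53.5]
1.2 [-49.4   1.1  72.9]
1.3 [-57.9   1.3  93.3]
1.4 [-64.3   1.5 114.4]
1.5 [-68.6   1.8 136. ]
1.6 [-70.7   2.1 157.9]
1.7 [-70.5   2.4 180. ]
1.8 [-68.2   2.7 201.9]
1.9 [-63.7   3.1 223.5]
```

```bash
python3 -m inch '[[[0,0,0],[-12,0,18],1],[[0,0,0],[-26,1,35],1],[[0,0,0],[-38,1,53],1],[[0,0,0],[-48,1,73],1],[[0,0,0],[-57,1,93],1],[[0,0,0],[-63,1,114],1],[[0,0,0],[-67,2,136],1],[[0,0,0],[-69,2,158],1],[[0,0,0],[-69,2,180],1],[[0,0,0],[-67,2,198],1]]'
python3 -m inch '[[[0,0,0],[0,0,3],1]]'
python3 -c "
from h import *
snap('wrist','w4');snap('side','s4')
p,r=tool();g=p+r.apply([-.019,0,0]);w=g[1:]-np.array([.15,.097]);print(g,np.linalg.norm(w),np.degrees(np.arctan2(w[1],-w[0]))+4.16)"
```

```text
clock: 6.18
position: [0.5697, 0.1809, 0.2992]
ee_rot: [-0.5, 0.499, 0.492, 0.509]
ft_force: [7.8, 1.8, 14.3]
grip_width: 0.125
clock: 6.3
position: [0.5698, 0.184, 0.2989]
ee_rot: [-0.501, 0.499, 0.492, 0.508]
ft_force: [2.3, -2.7, -22.2]
grip_width: 0.122
[0.56937756 0.18310981 0.31788085] 0.22334862435032402 102.6851041599312
```

View pics/w4.png

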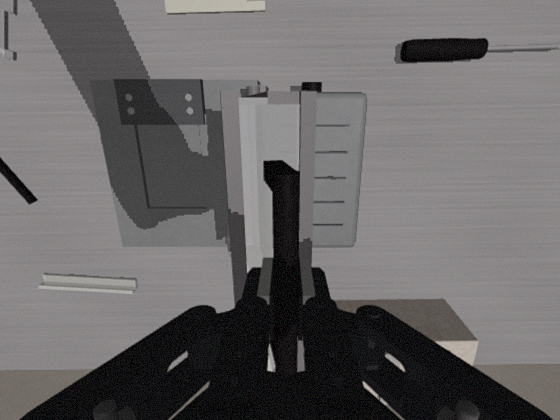

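View pics/s4.png

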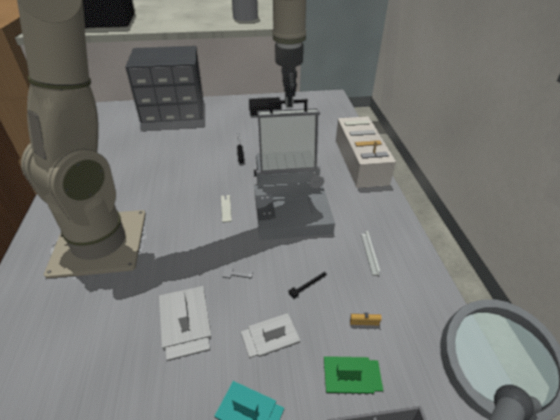

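Hood is past upright (~1.79 rad), held in the gripper. I'll open and lift off.

```bash
python3 -m inch '[[[0,0,0],[0,0,0],0.55],[[0,0,0],[0,0,0],0.55],[[0,0,0],[-15,0,0],0.55],[[0,0,0],[-40,0,0],0.55],[[0,0,0],[-70,0,-10],0.4],[[0,0,0],[-90,0,-40],0.2],[[0,0,0],[-90,0,-80],0],[[0,0,0],[-90,0,-130],0],[[0,0,0],[-90,0,-190],0],[[0,0,0],[-90,0,-190],0]]'
python3 -c "
from h import *
snap('wrist','w5');snap('side','s5');snap('top','t5')
rel([.45,-.35,.3],down(13))"
```

```text
clock: 7.65
position: [0.5646, -0.0133, 0.391]
ee_rot: [-0.499, 0.501, 0.488, 0.511]
ft_force: [-0.8, 0.4, 0.7]
grip_width: 1.001
turn [-13.87  -0.05   1.1 ] shift [  86.9  111.6 -345.7]
```

View pics/w5.png

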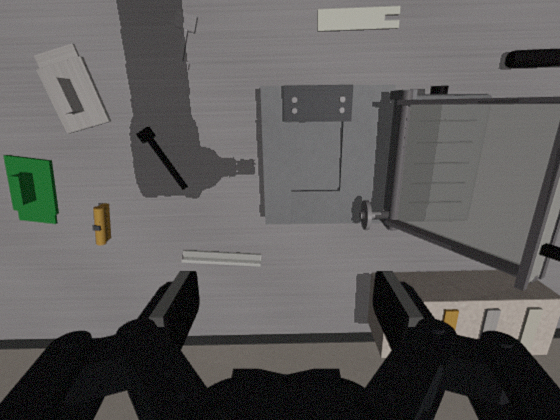

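View pics/t5.png

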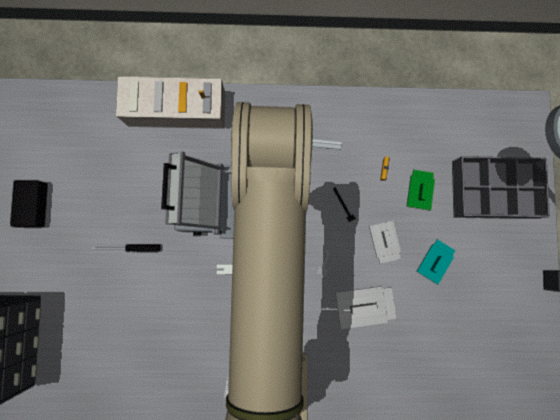

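View pics/s5.png

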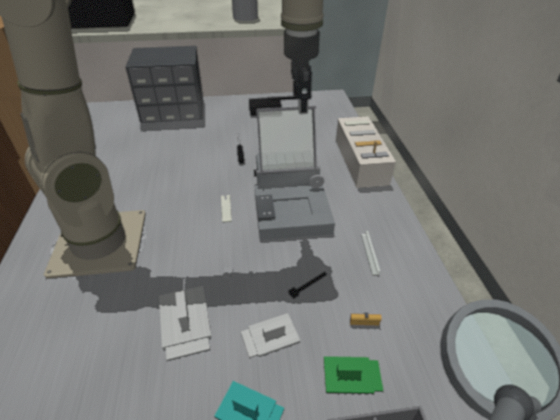

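Hood has gone over to its stop. In the wrist view the lip is at columns 282–352, rows 85–122, and the pocket below it reaches row 190. Next I'll measure the pocket.

Run:
```python
from h import *
im=cv2.imread('pics/w5.png')
g=cv2.convertScaleAbs(im[75:235,245:405],alpha=1.8)
cv2.imwrite('pics/w5c.png',cv2.resize(g,None,fx=4.5,fy=3.7,interpolation=cv2.INTER_CUBIC))
d=np.load('pics/w5.npz')
T=np.eye(4);T[:3,:3]=R.from_quat(d['rot']).as_matrix();T[:3,3]=d['pos'];T=T@d['T_tool_cam'];K=d['intrinsics']
v,u=np.mgrid[75:235,245:405];z=d['range_z'][75:235,245:405]
P=np.stack([(u-K[0,2])/K[0,0]*z,(v-K[1,2])/K[1,1]*z,z],-1)@T[:3,:3].T+T[:3,3]
Z=P[...,2]; print(np.percentile(Z[60:100,60:90],[5,50,95]))
m=((Z>.015)&(Z<.0)) 
vis=np.clip((Z-.02)/.05*255,0,255).astype(np.uint8)
cv2.imwrite('pics/w5d.png',cv2.resize(cv2.applyColorMap(vis,cv2.COLORMAP_JET),None,fx=4.5,fy=3.7,interpolation=cv2.INTER_NEAREST))
```

```text
[0.03427256 0.03574663 0.03728726]
```

View pics/w5c.png

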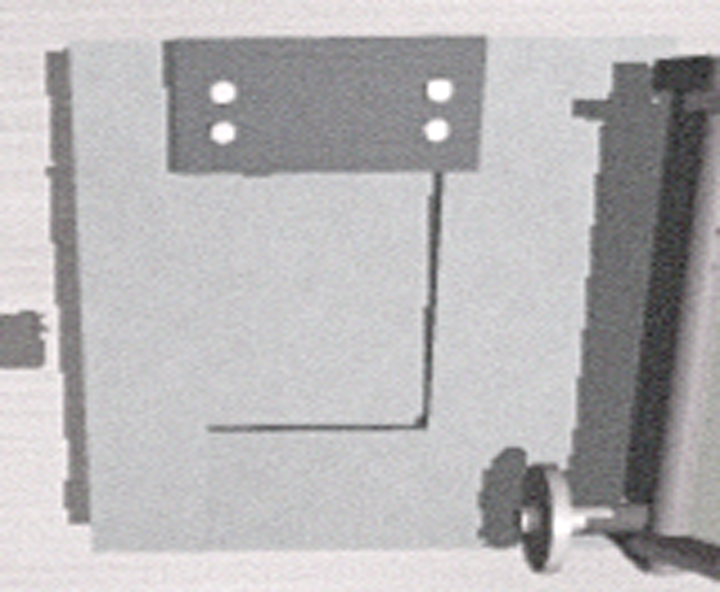

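View pics/w5d.png

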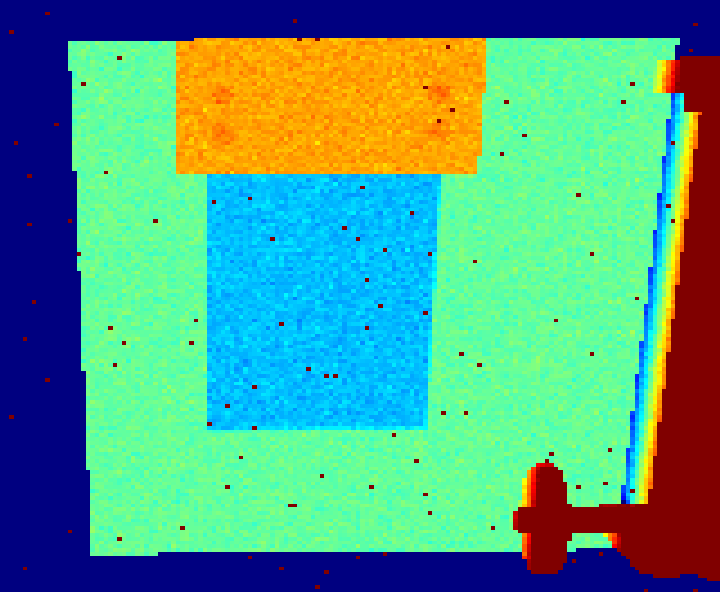

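Run:
```python
from h import *
c=lambda x,y:(245+x/4.5-.5,75+y/3.7-.5)
zd=.0437
for n,x,y,z in [('pocket L @y200',207,200,zd),('L @y400',207,400,zd),('R @200',439,200,zd),('R @400',429,400,zd),('far L',215,430,zd),('far R',420,430,zd),('lip edge L',180,173.5,.0555),('lip edge R',475,173,.0555),('lip side L t',176,60,.0555),('lip side R t',486,60,.0555),('lip back L',190,39,.0555),('lip back R',480,39,.0555),('deck L top',70,45,zd),('deck L bot',90,550,zd),('deck farR',500,551,zd),('deck nearR',670,39,zd)]:
    print(n,pt('w5',*c(x,y),z).round(4))
```

```text
pocket L @y200 [ 0.5178 -0.005   0.0437]
L @y400 [ 0.6034 -0.0067  0.0437]
R @200 [0.5198 0.0746 0.0437]
R @400 [0.6055 0.0741 0.0437]
far L [ 0.6173 -0.004   0.0437]
far R [0.6192 0.0713 0.0437]
lip edge L [ 0.5063 -0.0139  0.0555]
lip edge R [0.5086 0.0841 0.0555]
lip side L t [ 0.4636 -0.0141  0.0555]
lip side R t [0.4661 0.0857 0.0555]
lip back L [ 0.4561 -0.0094  0.0555]
lip back R [0.4585 0.0834 0.0555]
deck L top [ 0.4567 -0.0488  0.0437]
deck L bot [ 0.6738 -0.0528  0.0437]
deck farR [0.6782 0.1037 0.0437]
deck nearR [0.4595 0.148  0.0437]
```

Run:
```python
from h import *
rel([.44,-.352,.26],down(12))
```

```text
turn [-12.87  -0.04   1.1 ] shift [ 126.7  122.4 -347.9]
```

```bash
python3 -m inch '[[[0,0,0],[10,20,-55],0],[[-4,0,0],[40,40,-115],0],[[-8,0,0],[70,60,-175],0],[[-12,0,0],[100,80,-235],0],[[-13,0,1],[127,100,-295],0],[[-13,0,1],[127,122,-348],0],[[-13,0,1],[127,122,-348],0],[[-13,0,1],[127,122,-348],0],[[-13,0,1],[127,122,-348],0]]'
python3 - <<'E'
from h import *
snap('wrist','w6')
im=cv2.imread('pics/w6.png')
d=np.load('pics/w6.npz')
T=np.eye(4);T[:3,:3]=R.from_quat(d['rot']).as_matrix();T[:3,3]=d['pos'];T=T@d['T_tool_cam'];K=d['intrinsics']
v,u=np.mgrid[0:420,0:560];z=d['range_z']
P=np.stack([(u-K[0,2])/K[0,0]*z,(v-K[1,2])/K[1,1]*z,z],-1)@T[:3,:3].T+T[:3,3]
np.save('pics/w6P.npy',P)
vis=np.clip((P[...,2]+.01)/.06*255,0,255).astype(np.uint8)
cv2.imwrite('pics/w6d.png',cv2.applyColorMap(vis,cv2.COLORMAP_JET))
E
```

```text
clock: 8.93
position: [0.4418, -0.3504, 0.2599]
ee_rot: [0.551, -0.443, -0.55, -0.444]
ft_force: [-0.6, 0.9, -0.4]
grip_width: 0.999
```

View pics/w6.png

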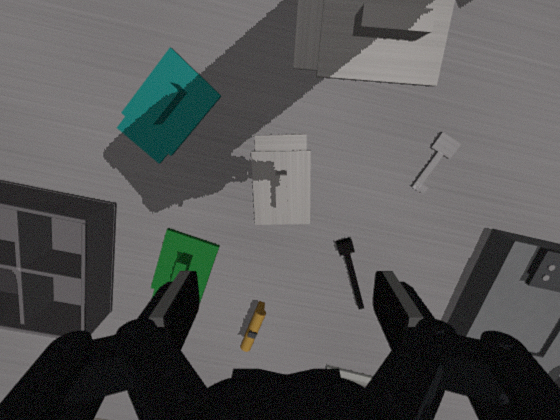

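View pics/w6d.png

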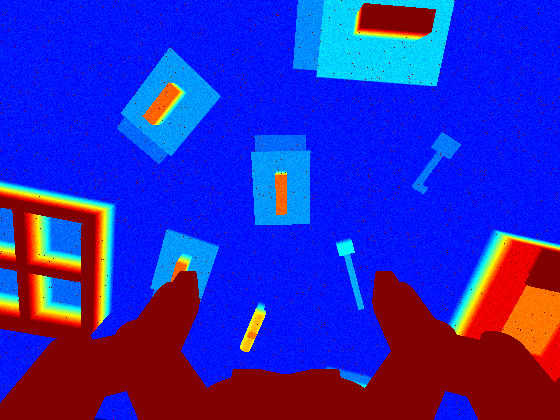

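The small white plate is at (281,185), and its depth rib is in columns 275–287, rows 172–214. The tongue is toward the top of the image, i.e. toward the robot. I'll fit the rib and the slab.

Run:
```python
from h import *
P=np.load('pics/w6P.npy')
sub=P[120:240,240:325].reshape(-1,3)
print('floor',np.median(sub[np.abs(sub[:,2])<.004][:,2]))
rb=sub[(sub[:,2]>.033)&(sub[:,2]<.045)]; print('top z',np.median(rb[:,2]),len(rb))
def rect(a):
    (c,s,ang)=cv2.minAreaRect((a[:,:2]*1000).astype(np.float32)); print('c',np.round(c,1),'size',np.round(s,1),'ang',round(ang,1))
rect(rb)
sl=sub[(sub[:,2]>.0062)&(sub[:,2]<.011)]; rect(sl)
allp=sub[(sub[:,2]>.0028)]
rect(allp)
q,r=tool();print(r.as_matrix().round(3))
```

```text
floor -0.0011871624703302108
top z 0.03671861632606993 452
c [ 461.6 -353.3] size [50.7 13.5] ang 12.3
c [ 457.6 -353.9] size [108.3  75.9] ang 13.3
c [ 437.6 -358.8] size [149.9  76. ] ang 13.0
[[ 0.002 -0.977 -0.213]
 [-0.    -0.213  0.977]
 [-1.    -0.002 -0.001]]
```

Run:
```python
from h import *
rel([.4616,-.3533,.06],down(12.6));rel([.4616,-.3533,.013],down(12.6))
```

```text
turn [-0.28 -0.03  0.13] shift [200.  -18.2  -7. ]
turn [-0.28 -0.03  0.13] shift [247.  -18.1  -7. ]
```

```bash
python3 -m inch '[[[0,0,0],[60,-10,-4],0.3],[[-0.3,0,0],[120,-18,-7],0.4],[[-0.3,0,0],[170,-18,-7],0.4],[[-0.3,0,0],[200,-18,-7],0.4],[[-0.3,0,0],[230,-18,-7],0.4],[[-0.3,0,0],[243,-18,-7],0.4],[[-0.3,0,0],[246,-18,-7],0.4],[[-0.3,0,0],[246,-18,-7],0.4]]'
python3 - <<'E'
from h import *
rel([.4616,-.3533,.013],down(12.6))
snap('wrist','w7')
E
```

```text
clock: 9.98
position: [0.4623, -0.3534, 0.0149]
ee_rot: [0.553, -0.441, -0.551, -0.442]
ft_force: [-0.8, -0.3, 0.0]
grip_width: 0.596
turn [ 0.05 -0.08  0.18] shift [1.9 0.6 0.3]
```

View pics/w7.png

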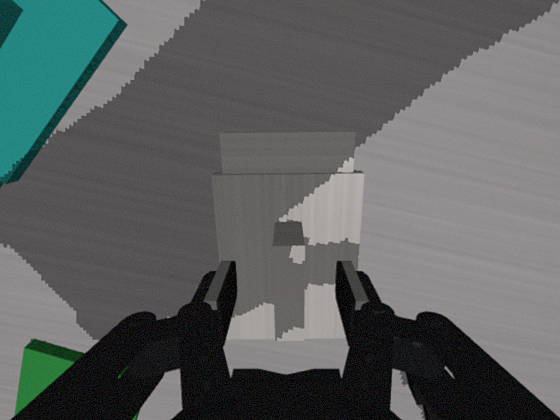

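The rib (front at (289,232)) is centred between the fingers. I'll close on it and lift.

```bash
python3 -m inch '[[[0,0,0],[1,0,0],1],[[0,0,0],[1,0,0],1],[[0,0,0],[1,0,0],1],[[0,0,0],[1,0,0],1],[[0,0,0],[1,0,0],1],[[0,0,0],[-10,0,0],1],[[0,0,0],[-40,0,0],1],[[0,0,0],[-80,0,0],1],[[0,0,0],[-120,0,0],1],[[0,0,0],[-120,0,0],1]]' 80
python3 - <<'E'
from h import *
snap('wrist','w8')
E
```

```text
clock: 11.28
position: [0.4631, -0.3547, 0.1385]
ee_rot: [0.555, -0.441, -0.549, -0.443]
ft_force: [-0.8, 0.3, -3.2]
grip_width: 0.143
```

View pics/w8.png

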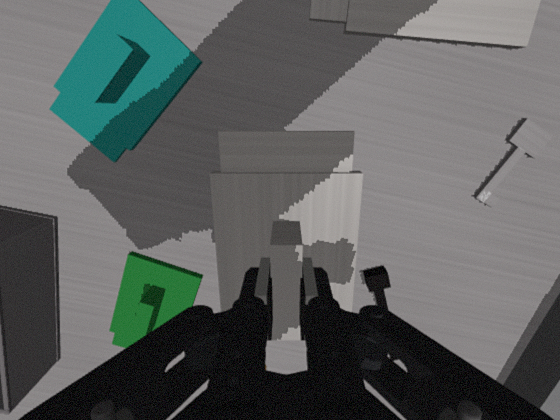

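Plate is held level: tongue edge at row 131, columns 218–354. I'll measure its pose in the tool frame.

Run:
```python
from h import *
d=np.load('pics/w8.npz');T=d['T_tool_cam'];K=d['intrinsics']
v,u=np.mgrid[120:225,200:375];z=d['range_z'][120:225,200:375]
P=(np.stack([(u-K[0,2])/K[0,0]*z,(v-K[1,2])/K[1,1]*z,z],-1)@T[:3,:3].T+T[:3,3])*1000
x=P[...,0]
for a in (135,145,155,165,175,180,190,200,210): print(a,np.median(x[a-120,30:140]).round(2))
s=P[(180-120):(212-120),20:155].reshape(-1,3)
s=s[np.abs(s[:,0]-np.median(s[:,0]))<3]
c,*_=np.linalg.lstsq(np.c_[s[:,1:],np.ones(len(s))],s[:,0],rcond=None);print('slab x = a*y+b*z+c',c.round(4),len(s))
on=P[(x<25)&(x>-15)]
print('y max(tongue end)',np.percentile(on[:,1],[99,99.8]))
for row in (135,150,165,180,195,210):
    w=P[row-120]; w=w[(w[:,0]<25)&(w[:,0]>-15)]; print(row,w[:,1].mean().round(1),w[:,2].min().round(1),w[:,2].max().round(1))
for uu in (225,260,310,348):
    w=P[:,uu-200]; w=w[(w[:,0]<25)&(w[:,0]>-15)]; print(uu,w[:,2].mean().round(1),w[:,1].max().round(1))
```

```text
135 10.96
145 10.84
155 10.74
165 11.08
175 7.97
180 8.0
190 8.07
200 8.11
210 8.06
slab x = a*y+b*z+c [-9.9000e-03 -1.5000e-03  8.3919e+00] 4300
y max(tongue end) [71.01881438 71.320404  ]
135 69.5 -33.2 32.3
150 62.3 -33.5 32.0
165 54.8 -33.5 32.2
180 47.9 -38.2 37.7
195 40.1 -38.4 37.3
210 32.1 -38.4 37.5
225 -31.0 71.3
260 -13.4 71.3
310 11.7 71.2
348 30.8 71.2
```

```bash
cat >> h.py <<'E'
TIP=np.array([14.3,70.5,-.4])/1000
ORG=np.array([.5563,.0343,0]);YAW=-1.1
def goal(xt,zt,al,yt=0.0):
    M=R.from_euler('z',YAW,degrees=True); P=(M*R.from_euler('y',-al,degrees=True)).as_matrix()
    Rt=np.stack([-P[:,2],-P[:,0],P[:,1]],1)
    t=ORG+M.apply(np.array([xt,yt,zt])/1000); p=t-Rt@TIP
    print((xt,zt,al),'tcp',p.round(4),end=' '); rel(p,Rt)
def tipnow():
    p,r=tool(); M=R.from_euler('z',YAW,degrees=True); t=p+r.apply(TIP)
    m=r.as_matrix(); P=np.stack([-m[:,1],m[:,2],-m[:,0]],1); e=(M.inv()*R.from_matrix(P)).as_euler('ZYX',degrees=True)
    print('tip machine',(M.inv().apply(t-ORG)*1000).round(2),'yaw,pitch,roll',e.round(2),'F',M.inv().apply(readout.get_obs()['ft_force']).round(1))
E
python3 - <<'E'
from h import *
tipnow(); goal(-40,105,14); goal(-40,60,14)
E
```

```text
tip machine [-154.85 -406.96  121.68] yaw,pitch,roll [13.74 -0.31 -0.17] F [-0.7 -0.7 -3.4]
(-40, 105, 14) tcp [0.5812 0.0342 0.1359] turn [ 13.68   1.54 -13.61] shift [   0.4 -201.   352.6]
(-40, 60, 14) tcp [0.5812 0.0342 0.0909] turn [ 13.68   1.54 -13.61] shift [  45.4 -200.7  352.7]
```

```bash
python3 -m inch '[[[0,0,0],[-20,-25,45],1],[[3,0,-3],[-30,-55,95],1],[[6,0.5,-6],[-30,-85,150],1],[[9,1,-9],[-30,-115,205],1],[[12,1,-12],[-30,-150,260],1],[[13.7,1.5,-13.6],[-20,-180,310],1],[[13.7,1.5,-13.6],[-5,-201,353],1],[[13.7,1.5,-13.6],[0,-201,353],1],[[13.7,1.5,-13.6],[0,-201,353],1],[[13.7,1.5,-13.6],[0,-201,353],1]]'
python3 - <<'E'
from h import *
tipnow(); goal(-41,60,14); goal(-42,44,14);goal(-42,39,14)
snap('wrist','w9');snap('side','s9')
E
```

```text
clock: 12.58
position: [0.5809, 0.0329, 0.1362]
ee_rot: [-0.552, 0.441, 0.43, 0.562]
ft_force: [-0.6, -0.5, -2.8]
grip_width: 0.145
tip machine [-40.3   -1.11 105.34] yaw,pitch,roll [ -0.15 -13.96   0.02] F [-0.6 -0.5 -2.8]
(-41, 60, 14) tcp [0.5802 0.0342 0.0909] turn [-0.14 -0.01 -0.04] shift [43.8 11.6  1.3]
(-42, 44, 14) tcp [0.5792 0.0343 0.0749] turn [-0.14 -0.01 -0.04] shift [59.1 16.5  1.3]
(-42, 39, 14) tcp [0.5792 0.0343 0.0699] turn [-0.14 -0.01 -0.04] shift [63.9 17.7  1.3]
```

View pics/w9.png

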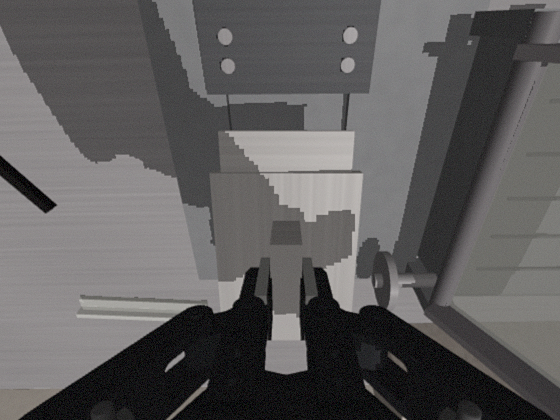

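View pics/s9.png

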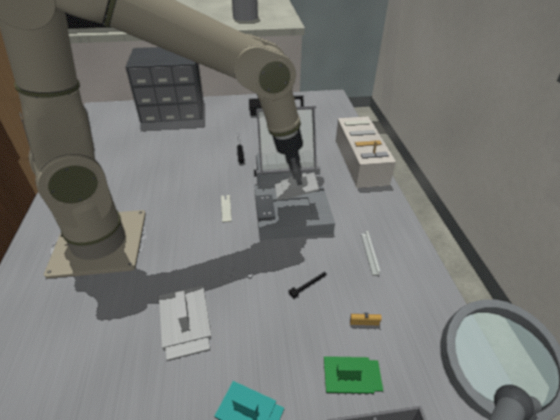

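Tilted plate is above the pocket and laterally aligned: tongue columns 219–354, pocket walls 229 and 346. I'll lower it.

```bash
python3 -m inch '[[[0,0,0],[20,5,1],1],[[0,0,0],[40,11,1],1],[[0,0,0],[52,14,1],1],[[0,0,0],[57,16,1],1],[[0,0,0],[57,16,1],1]]'
python3 - <<'E'
from h import *
tipnow(); goal(-42,38,14);goal(-56,38,14); snap('wrist','w10')
E
```

```text
clock: 13.3
position: [0.5796, 0.0343, 0.0776]
ee_rot: [-0.552, 0.441, 0.429, 0.562]
ft_force: [-0.4, 0.1, -2.7]
grip_width: 0.145
tip machine [-41.63   0.24  46.7 ] yaw,pitch,roll [ -0.15 -14.01   0.05] F [-0.4  0.1 -2.7]
(-42, 38, 14) tcp [0.5792 0.0343 0.0689] turn [-0.15  0.01  0.01] shift [ 8.4  2.5 -0.1]
(-56, 38, 14) tcp [0.5653 0.0345 0.0689] turn [-0.15  0.01  0.01] shift [ 5.  16.  -0.1]
```

View pics/w10.png

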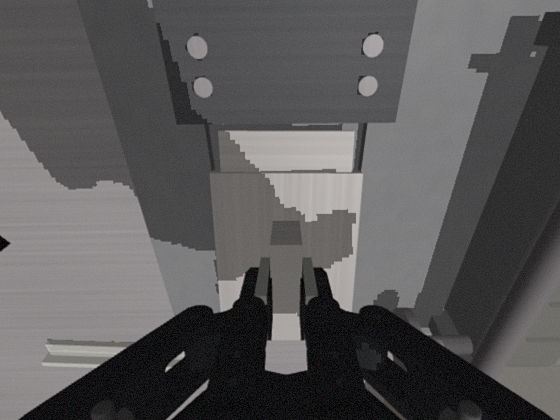

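The tongue is between the pocket walls, just clear of the lip edge (row 124). I'll lower and slide it under.

```bash
python3 -m inch '[[[0,0,0],[4,1,0],1],[[0,0,0],[7,2,0],1],[[0,0,0],[7,2,0],1],[[0,0,0],[6,6,0],1],[[0,0,0],[5,10,0],1],[[0,0,0],[4,14,0],1],[[0,0,0],[4,14,0],1]]'
python3 - <<'E'
from h import *
tipnow(); goal(-58,39,14); goal(-62,39,14);snap('wrist','w11')
E
```

```text
clock: 14.22
position: [0.567, 0.0347, 0.0708]
ee_rot: [-0.552, 0.441, 0.429, 0.562]
ft_force: [0.3, 0.1, -2.7]
grip_width: 0.148
tip machine [-54.28   0.39  39.82] yaw,pitch,roll [ -0.14 -14.04   0.07] F [ 0.3  0.1 -2.7]
(-58, 39, 14) tcp [0.5633 0.0346 0.0699] turn [-0.14  0.03  0.04] shift [-0.1  3.8 -0.2]
(-62, 39, 14) tcp [0.5593 0.0346 0.0699] turn [-0.14  0.03  0.04] shift [-1.   7.7 -0.2]
```

View pics/w11.png

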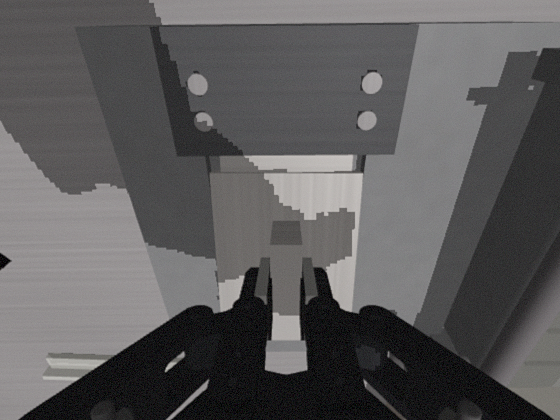

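Tongue is under the lip with no contact. Now I'll feel for the end wall.

```bash
python3 -m inch '[[[0,0,0],[0,3,0],1],[[0,0,0],[0,5,0],1],[[0,0,0],[0,5,0],1]]'; python3 -c "
from h import *
tipnow()"
python3 -m inch '[[[0,0,0],[0,2,0],1],[[0,0,0],[0,2,0],1]]'; python3 -c "
from h import *
tipnow()"
```

```text
clock: 14.65
position: [0.5622, 0.0348, 0.0696]
ee_rot: [-0.552, 0.441, 0.429, 0.562]
ft_force: [0.2, 0.3, -2.7]
grip_width: 0.143
tip machine [-59.05   0.42  38.58] yaw,pitch,roll [ -0.14 -14.05   0.07] F [ 0.2  0.3 -2.7]
clock: 14.9
position: [0.5611, 0.035, 0.0697]
ee_rot: [-0.553, 0.44, 0.429, 0.563]
ft_force: [3.8, 0.5, -2.7]
grip_width: 0.144
tip machine [-60.11   0.54  38.55] yaw,pitch,roll [ -0.14 -14.16   0.08] F [ 3.8  0.6 -2.7]
```

End wall is felt at a measured -60.1 (should be -62). I'll use that as the reference: back off ~1.5 mm, then pivot the far end down about the tongue tip.

```bash
python3 -c "
from h import *
for a in (14,10,7,4): goal(-58.6,38.6,a)"
```

```text
(-58.6, 38.6, 14) tcp [0.5627 0.0346 0.0695] turn [-0.13  0.05  0.16] shift [ 0.5 -1.5 -0.4]
(-58.6, 38.6, 10) tcp [0.5647 0.0345 0.0649] turn [-0.13  0.05  4.16] shift [ 5.5 -2.3 -0.4]
(-58.6, 38.6, 7) tcp [0.5659 0.0345 0.0614] turn [-0.13  0.06  7.16] shift [ 9.2 -2.7 -0.4]
(-58.6, 38.6, 4) tcp [0.567  0.0345 0.0578] turn [-0.13  0.06 10.16] shift [13.  -2.9 -0.4]
```

```bash
python3 -m inch '[[[0,0,0],[0.5,-1.5,0],1],[[0,0,2],[3,-2,0],1],[[0,0,4],[5.5,-2.3,0],1],[[0,0,5.5],[7.5,-2.5,0],1],[[0,0,7],[9,-2.7,0],1],[[0,0,8.5],[11,-2.8,0],1],[[0,0,8.5],[11,-2.8,0],1]]'; python3 -c "
from h import *
tipnow();snap('wrist','w12')
for a in (4,2,0.5,0): goal(-58.6,38.6,a)
goal(-58.6,37.5,0)"
```

```text
clock: 15.78
position: [0.5667, 0.0348, 0.0594]
ee_rot: [-0.519, 0.48, 0.47, 0.529]
ft_force: [-0.2, -0.2, -2.5]
grip_width: 0.148
tip machine [-58.4    0.47  38.28] yaw,pitch,roll [-0.13 -5.62  0.07] F [-0.2 -0.2 -2.5]
(-58.6, 38.6, 4) tcp [0.567  0.0345 0.0578] turn [-0.13  0.06  1.64] shift [ 1.7 -0.4 -0.2]
(-58.6, 38.6, 2) tcp [0.5677 0.0345 0.0554] turn [-0.13  0.06  3.64] shift [ 4.2 -0.7 -0.2]
(-58.6, 38.6, 0.5) tcp [0.5681 0.0345 0.0535] turn [-0.13  0.06  5.14] shift [ 6.1 -1.  -0.3]
(-58.6, 38.6, 0) tcp [0.5682 0.0345 0.0529] turn [-0.13  0.06  5.64] shift [ 6.7 -1.  -0.3]
(-58.6, 37.5, 0) tcp [0.5682 0.0345 0.0518] turn [-0.13  0.06  5.64] shift [ 7.8 -0.9 -0.3]
```

View pics/w12.png

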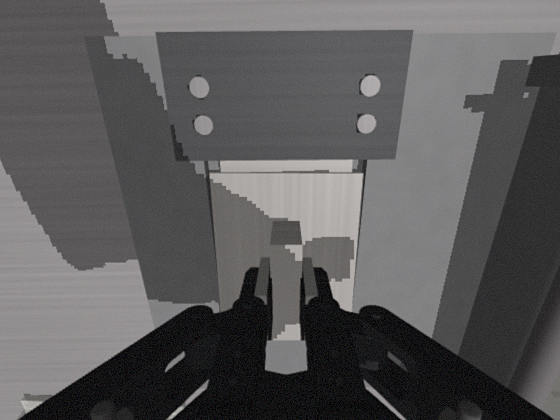

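Both side gaps are visible and nothing touches. I'll continue down.

```bash
python3 -m inch '[[[0,0,1.6],[1.7,-0.4,0],1],[[0,0,3],[3.5,-0.6,0],1],[[0,0,4],[4.7,-0.8,0],1],[[0,0,4],[4.7,-0.8,0],1]]'; python3 -c "
from h import *
tipnow()
for a in (0.5,0): goal(-58.6,38.0,a)
goal(-58.6,37,0)"
```

```text
clock: 16.32
position: [0.568, 0.0346, 0.0546]
ee_rot: [-0.501, 0.498, 0.488, 0.513]
ft_force: [0.5, -0.3, -2.8]
grip_width: 0.143
tip machine [-58.38   0.34  38.36] yaw,pitch,roll [-0.14 -1.62  0.05] F [ 0.5 -0.3 -2.8]
(-58.6, 38.0, 0.5) tcp [0.5681 0.0345 0.0529] turn [-0.14  0.05  1.12] shift [ 1.7 -0.  -0.2]
(-58.6, 38.0, 0) tcp [0.5682 0.0345 0.0523] turn [-0.14  0.05  1.62] shift [ 2.3 -0.1 -0.2]
(-58.6, 37, 0) tcp [0.5682 0.0345 0.0513] turn [-0.14  0.05  1.62] shift [ 3.3 -0.1 -0.2]
```

```bash
python3 -m inch '[[[0,0,1],[1.7,0,0],1],[[0,0,1.6],[2.5,0,0],1],[[0,0,1.6],[3.3,0,0],1],[[0,0,1.6],[4,0,0],1],[[0,0,1.6],[4,0,0],1]]'; python3 -c "
from h import *
tipnow(); snap('wrist','w13')"
```

```text
clock: 16.95
position: [0.5683, 0.0347, 0.0518]
ee_rot: [-0.494, 0.505, 0.495, 0.506]
ft_force: [-5.8, 0.2, 10.4]
grip_width: 0.149
tip machine [-58.51   0.43  37.4 ] yaw,pitch,roll [-0.14 -0.05  0.08] F [-5.8  0.1 10.4]
```

View pics/w13.png

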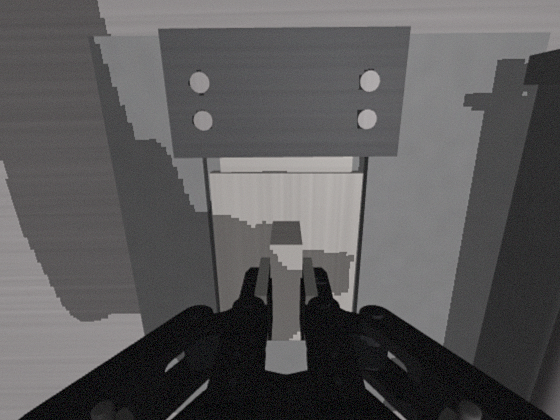

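Floor contact (+13 N) with the plate level at a measured z of 37.4. I'll release and lift away, opening only part way.

```bash
python3 -m inch '[[[0,0,0],[0,0,0],1],[[0,0,0],[0,0,0],0.5],[[0,0,0],[0,0,0],0.4],[[0,0,0],[0,0,0],0.4],[[0,0,0],[-30,0,0],0.4],[[0,0,0],[-80,0,0],0.4],[[0,0,0],[-140,20,-20],0.4],[[0,0,0],[-200,50,-40],0.2],[[0,0,0],[-230,60,-40],0],[[0,0,0],[-230,60,-40],0]]'
python3 - <<'E'
from h import *
snap('wrist','w14');snap('side','s14')
d=np.load('pics/w14.npz')
T=np.eye(4);T[:3,:3]=R.from_quat(d['rot']).as_matrix();T[:3,3]=d['pos'];T=T@d['T_tool_cam'];K=d['intrinsics']
v,u=np.mgrid[0:420,0:560];z=d['range_z']
P=np.stack([(u-K[0,2])/K[0,0]*z,(v-K[1,2])/K[1,1]*z,z],-1)@T[:3,:3].T+T[:3,3]
Q=R.from_euler('z',1.1,degrees=True).apply((P-ORG).reshape(-1,3))*1000
def med(x0,x1,y0,y1):
    m=(Q[:,0]>x0)&(Q[:,0]<x1)&(Q[:,1]>y0)&(Q[:,1]<y1)&(Q[:,2]<70)&(Q[:,2]>20); return m.sum(),np.median(Q[m,2]).round(2)
for n,b in dict(slab_near=(-35,-20,-30,30),slab_far=(42,55,-30,30),slabL=(-30,50,-34,-14),slabR=(-30,50,14,34),deck_far=(68,85,-30,30),deckL=(-30,50,-70,-46),deckR=(-30,50,46,75)).items(): print(n,med(*b))
m=(Q[:,2]>66)&(Q[:,2]<78)&(abs(Q[:,0]-10)<40)&(abs(Q[:,1])<25); print('rib',m.sum(),Q[m].mean(0) if m.any() else 0, cv2.minAreaRect(Q[m,:2].astype(np.float32)))
im=cv2.imread('pics/w14.png');
E
```

```text
clock: 18.25
position: [0.508, -0.0047, 0.2852]
ee_rot: [-0.495, 0.503, 0.493, 0.508]
ft_force: [-0.7, 0.8, -1.1]
grip_width: 1.001
slab_near (np.int64(507), np.float64(43.73))
slab_far (np.int64(306), np.float64(43.87))
slabL (np.int64(824), np.float64(43.67))
slabR (np.int64(833), np.float64(43.76))
deck_far (np.int64(462), np.float64(43.71))
deckL (np.int64(1008), np.float64(43.72))
deckR (np.int64(1232), np.float64(43.68))
rib 460 [ 9.31534129 -0.24169923 73.39674682] ((10.733673095703125, 0.006745338439941406), (14.06324291229248, 49.7765998840332), 89.95721435546875)
```

View pics/w14.png

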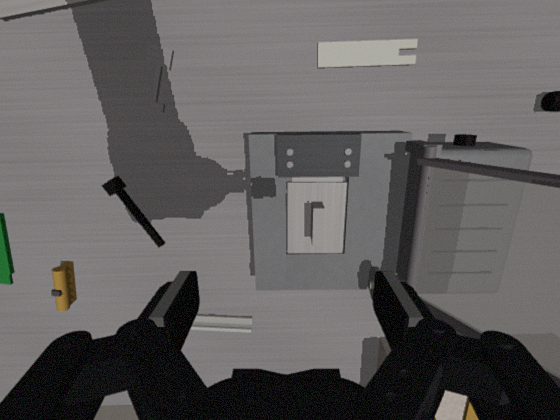

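View pics/s14.png

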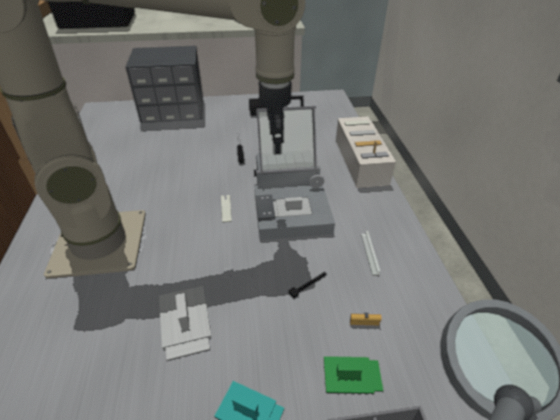

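Run:
```python
from h import *
snap('top','t15')
im=cv2.imread('pics/t15.png');cv2.imwrite('pics/t15c.png',cv2.resize(im[130:260,140:420],None,fx=2.8,fy=2.8,interpolation=cv2.INTER_CUBIC))
for v in (175,187,200):
    for u in (165,167,169): print(u,v,pt('t15',u,v).round(3))
a=cv2.imread('pics/top0.png').astype(int);print(readout.get_obs()['ft_force'])
```

```text
165 175 [0.594 0.248 0.298]
167 175 [0.595 0.244 0.295]
169 175 [0.601 0.248 0.26 ]
165 187 [0.566 0.247 0.296]
167 187 [0.566 0.244 0.292]
169 187 [0.571 0.247 0.261]
165 200 [0.535 0.246 0.297]
167 200 [0.539 0.25  0.262]
169 200 [0.539 0.245 0.262]
[-0.255448   -0.10714673 -0.90622465]
```

View pics/t15c.png

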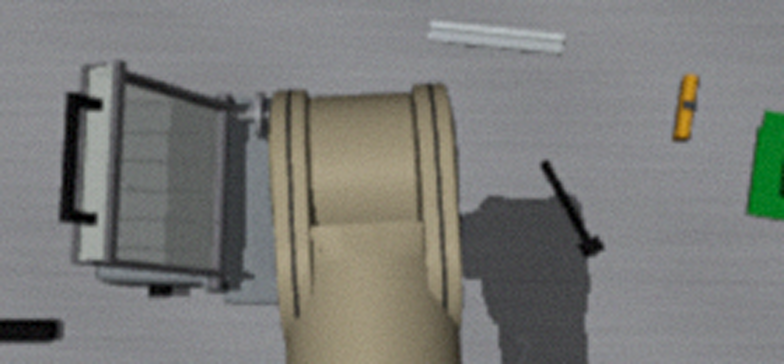

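Handle bar is at (y 0.247, z 0.293), which matches 2.1 rad (0.246, 0.293), so the hood is fully open. The plate is flush, the bystanders are where they were, and the gripper is clear.

```bash
python3 -c "
from h import *
print(manip.hand_in())"
```

```text
the job is handed in; nothing more can be done
None
```

The hood is fully open and the deck plate lies flat and flush in its pocket. I handed the job in at about 18 s on the clock, against the 64 s limit.

- **Hood:** I gripped the handle bar and swung the hood to about 1.8 rad. I then let go, and its spring took it to the stop. My last top view put the bar at y 0.247, z 0.293 m, where 2.1 rad should put it at 0.246, 0.293.
- **Plate:** I used the small white plate and left the large white, green and turquoise ones alone. I slid its tongue under the lip at a 14° tilt, felt for the end wall, backed off and pivoted the other end down until it touched the floor.
- **Fit:** In the last depth picture the slab and the surrounding deck agree within 0.2 mm. The rib is centred at machine (10.7, 0.0) mm, where it should be (10, 0).
- **Surroundings:** The gripper is open about 0.2 m above the deck and touching nothing. The other things on the counter look unmoved by eye. I did not measure their positions afterwards.

**Disagreements:** The wall contact came 1.9 mm from where my measurement put it, so I went by the contact. Camera heights read 1–2 mm low throughout, within the stated calibration.

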